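# Dock the tall pump bottle and shut its keeper

## Robot

A 7-joint arm with a two-finger parallel gripper is mounted at the origin on the work surface. World frame = base frame: x ahead of the robot, y to its left, z up, the work surface at z = 0. Lengths are in m, angles in rad, forces in N, time in s.
With the tool pointing down it reaches from about 0.35 to 0.775 m from the base axis. Payload 3.1 kg.
Tool frame: the origin (TCP) lies between the finger pads; the fingertips stand 25 mm ahead of it and the grasp point (between the pads) lies 6 mm ahead of it (bot.finger_overhang is the distance from the TCP to the fingertips, in m); z points along the fingers, y is the direction in which the jaws open and shut (so a half turn about z gives the same grasp; the last joint's range is limited). The gripper opens to 85 mm and grips with 20 to 120 N. Pads are 22 mm wide; open, the fingers measure 114 mm over their backs; the gripper's body (76 mm by 85 mm) begins 54 mm behind the grasp point. The pads swing forward as they close: fully open they stand 13 mm farther back than shut.
Start: joints at [1.204, 0.311, 0.014, 1.512, -0.004, 1.319, -0.027], TCP at [0.176, -0.521, 0.222] pointing down, gripper open.
Joint ranges: [-2.7, 2.7], [-0.3, 1.91], [-1.27, 1.3], [0.12, 2.57], [-1.44, 4.58], [0.2, 2.03], [-3.05, 3.05]. Speed limits (rad/s): [2.79, 2.79, 3.14, 3.14, 3.14, 3.14, 3.14].

## Interface

Orientations are given as a rotation vector (axis times angle).
In Python, from cell import bot gives the robot as it stands. Calls block until the motion is done:
- bot.goto(position, orientation): joint-space move of the TCP to a pose.
- bot.move_straight(position, velocity=0.15, ori=None, guard=None): straight line of the TCP; ori=None keeps the orientation; velocity is the mean speed in m/s. With guard (N) it stops when the force on the tool has changed by that much, and returns True; else False.
- bot.goto_joints(angles): joint-space move.
- bot.grip(opening): finger opening in m; the grip force is fixed at half the most; returns when the fingers have stopped.
- bot.sleep(seconds).
- bot.inverse_kinematics(position, orientation): joint angles nearest the present ones, or None.
- bot.snapshot(name): name is "scene" or "top" or "wrist"; returns a dict with "image" (384x512x3 uint8, red, green, blue), "fx", "fy", "cx", "cy" (pixels), "R" (3x3) and "t" (3): a world point X has camera coordinates R X + t; the wrist camera has in their place "T_tool_cam" (4x4, takes a point from camera to tool coordinates, whose origin is the TCP and whose axes are the flange's). Camera axes: x right, y down, z forward; pixel columns grow to the right and rows downward; lengths in m; the calibration is good to about 2 mm. A picture is of the moment at which its call begins: read the wrist's pose just before it. There is no depth.
A pose or a line that the arm cannot do raises bot.Unreachable and nothing moves.
- bot.job_done(): hands the job in, once; it reports no verdict.
Readings, each from a call of its own:
- bot.get_time_s(): time.
- bot.get_joints(): joint angles.
- bot.get_qvel(): joint speeds.
- bot.get_tau(): joint torques, N m.
- bot.get_tcp_pos(): TCP position.
- bot.get_ee_rot(): TCP orientation.
- bot.get_contact_force(): force on the tool from outside, world axes, zero at the start.
- bot.get_ft_torque(): the same for the moment, N m.
- bot.get_gripper_width(): finger opening in m.
Only numpy, scipy, OpenCV 4.12 (cv2) and the standard library are available. Lean on these libraries where they do the work, as an engineer would, in place of code of your own. Each camera call takes 0.05 s, during which the arm holds its last target. There are 200 camera calls.

## Task

Push the tall pump bottle across the table into its three-sided holder until it stands against the back wall, then swing the holder's open steel arm fully shut behind it. The bottle must slide upright on the table the whole way, never lifted and never tipped, and the other things on the table stay where they are. Finish with the gripper clear of everything.

Things in the scene. Friction and masses are not known exactly. Their poses are not given: they have to be found in the camera images.
- bottle: The white round bottle with a grey pump head and spout, the only one with a pump. Loose, about 0.4 kg; straight body 60 mm in diameter up to 138 mm, then shoulder and neck, pump top at 217 mm. Origin: centre of its underside, z up its axis; its yaw does not matter. Pushed high on the body it tips over: push it about 30 mm above the table or lower and it slides.
- dock: Bottle holder of bare aluminium strip, fixed to the table: a back wall and two short side walls, 35 mm high, no floor. Origin: on the table, where the bottle's axis stands when it touches the back wall. Local +x points into the holder (push this way); the mouth is at -x. Inner faces: back wall x = +30 mm, side walls y = +-45 mm (from x = -15 to +30), 6 mm thick.
- block (a point): Top of the end block where the shut arm's free end comes to rest, on the holder's -y side, outside the bay: 35 mm high, 36 mm along the holder's x, 12 mm along y. This point is the centre of its top.
- keeper (a joint): Angle of the steel arm that closes the holder's mouth (rad). 0 = fully shut on its stop, across the mouth, 12 mm clear of a bottle that is home; grows as it opens, pi/2 = straight out of the mouth. At angle a it points along (-sin a, -cos a) in the holder's x, y. Starts at 1.75 to 2.0 (limit 2.3). A stiff hinge (0.04 N m): it stays where it is left.
- keeper_hinge (a point): Hinge axis of the steel arm (vertical), 26 mm above the table, on the holder's +y side at its x = -46, y = +70 mm; pin 46 mm high on a low bracket. The arm is a flat bar 8 mm thick, from 14 to 40 mm above the table, reaching 130 mm from this axis, closed by pushing on its outer face.
- keeper_tip (a point): Free end of the steel arm, 130 mm from the hinge axis, 26 mm above the table.
- spare: Bystander: white bottle with the same 60 mm body but a plain screw cap, 188 mm tall, behind the holder. Origin at its underside.
- vial: Bystander: small glass vial with aluminium cap, 24 mm in diameter, 51 mm tall, standing on the holder's -y side beside the bottle's way. Origin at its underside.
- tape: Bystander: roll of paper tape lying flat, 60 mm in diameter, 20 mm high, on the holder's +y side beside the bottle's way. Origin at its underside.
- carton: Bystander: white and blue carton 75 x 120 x 65 mm high, behind the holder. Origin at its underside.
- dish: Bystander: steel bowl 120 mm across, 35 mm high, on the left. Origin at its underside.
- swabs: Bystander: brown cardboard box 55 x 90 x 40 mm high, on the robot's right. Origin at its underside.
- jar: Bystander: white jar 60 mm in diameter, 75 mm high, on the robot's left. Origin at its underside.

How it is judged:
On the way:
1. the pump bottle stands upright against the back wall of the holder while the arm is still open (x of bottle in the frame of dock between -0.008 and 0.006 m and y of bottle in the frame of dock between -0.02 and 0.02 m and angle between bottle's own z axis and vertical below 0.06 rad and height (world z) of bottle below 0.004 m and value of joint keeper above 1 rad), for 0.2 s.
At the end, for the whole second after the job is handed in: The pump bottle stands upright and still on the table within 8 mm of the holder's back wall, between the side walls, and the arm is shut to within 0.12 rad (x of bottle in the frame of dock between -0.008 and 0.006 m and y of bottle in the frame of dock between -0.02 and 0.02 m and angle between bottle's own z axis and vertical below 0.06 rad and height (world z) of bottle below 0.004 m and value of joint keeper below 0.12 rad and linear speed of bottle below 0.01 m/s); the robot touches nothing.
It fails at once if the pump bottle is tipped by more than 0.2 rad (angle between bottle's own z axis and vertical above 0.2 rad).
It fails at once if the pump bottle is lifted off the table (height (world z) of bottle above 0.01 m).
It fails at once if another thing on the table is moved by more than 25 mm (distance of any of spare, vial, tape, carton, dish, swabs, jar from where it was at the start of the episode above 0.025 m).
It fails at once if another bottle, jar or vial is knocked over (angle between any of spare, vial, jar's own z axis and vertical above 0.5 rad).
It also fails if it takes over 67 s, if anything falls off the work surface, if the arm or the gripper's body presses on something with over 40 N, if the wrist force passes 120 N, or if a joint passes its speed limit or range.

## Working session

There is one attempt and no reset: what is moved stays moved. The work goes in short steps, each a Python script; the robot and the scene stay as the last script left them, time stands still between calls to the robot, and variables do not carry over. Pictures are saved under pics/ and viewed, about 8 in all and at most 12, crops included, and the job is handed in when it is done.

```bash
mkdir -p pics; ls
python3 - <<'E'
from cell import bot
import cv2,pickle
d={}
for n in("top","scene"):
    s=bot.snapshot(n);d[n]=s
    cv2.imwrite(f"pics/{n}0.png",cv2.resize(s["image"][:,:,::-1],(800,600),interpolation=cv2.INTER_CUBIC))
    print(n,s["fx"],s["fy"],s["cx"],s["cy"],s["R"],s["t"])
pickle.dump(d,open("s0.pkl","wb"))
print(bot.get_time_s(),bot.get_ee_rot(),bot.get_tcp_pos(),bot.finger_overhang,bot.get_gripper_width())
E
```

```text
pics
top 362.01383063918547 362.01383063918547 258.2722032016628 197.27052885346802 [[ 0.00431796 -0.99935932 -0.03552888]
 [-0.98363942  0.00215408 -0.18013563]
 [ 0.18009675  0.03572542 -0.98299993]] [0.04530527 0.53387346 0.92533221]
scene 367.13358085518496 367.13358085518496 258.1993529261996 189.79966997101212 [[ 0.27363919  0.96174102 -0.0132594 ]
 [ 0.62954157 -0.18950863 -0.75350109]
 [-0.72718568  0.19784009 -0.65731293]] [-0.17617889 -0.26635902  1.39032108]
0.1 [-3.09816486e+00 -5.07688487e-01  6.97952469e-04] [ 0.17530335 -0.52058718  0.22101936] 0.025 0.08515827375716262
```

View pics/top0.png

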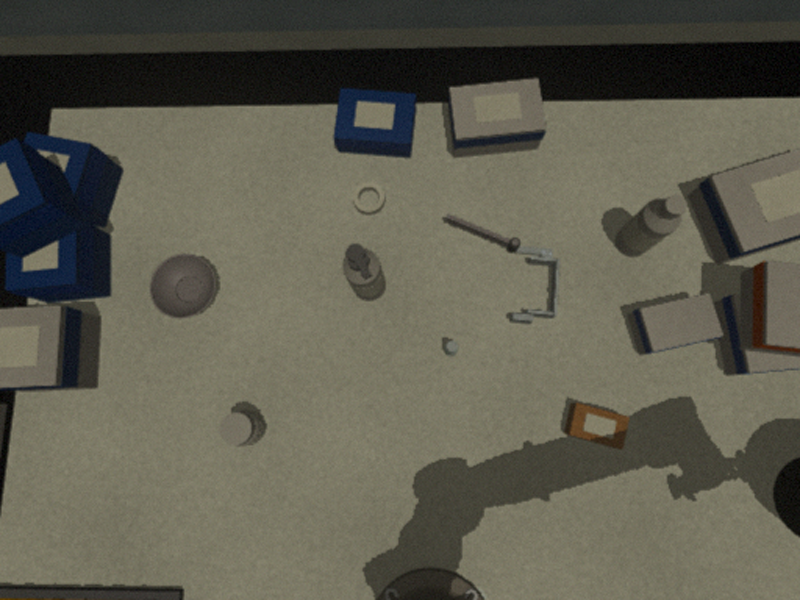

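View pics/scene0.png

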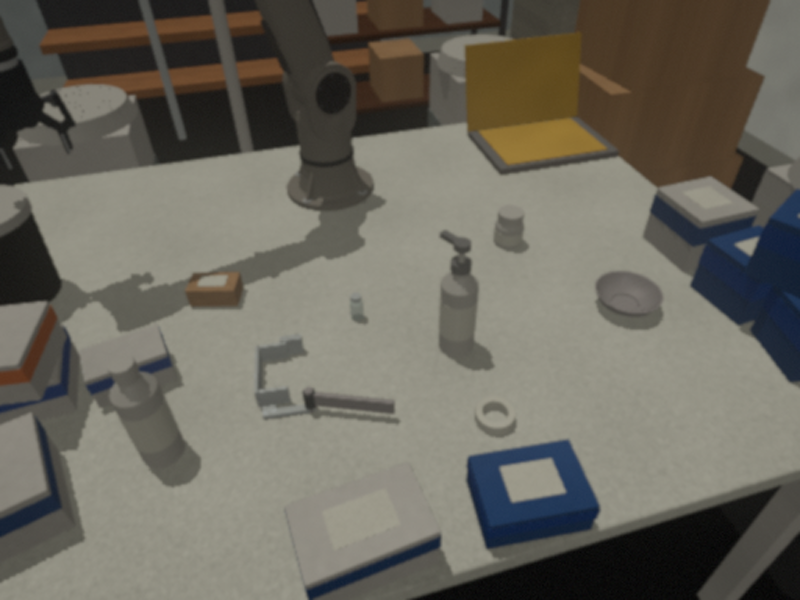

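```bash
cat > h.py <<'E'
import numpy as np,pickle
def ray(s,u,v,z):
    R,t=np.array(s["R"]),np.array(s["t"])
    d=R.T@np.array([(u-s["cx"])/s["fx"],(v-s["cy"])/s["fy"],1]);c=-R.T@t
    return c+d*(z-c[2])/d[2]
def proj(s,X):
    c=np.array(s["R"])@np.array(X)+np.array(s["t"]);return s["fx"]*c[0]/c[2]+s["cx"],s["fy"]*c[1]/c[2]+s["cy"]
E
python3 - <<'E'
import pickle,cv2,numpy as np
d=pickle.load(open("s0.pkl","rb"))
t=d["top"]["image"][115:225,215:365,::-1]
a=cv2.convertScaleAbs(cv2.resize(t,None,fx=5,fy=5,interpolation=cv2.INTER_CUBIC),alpha=1.6)
cv2.imwrite("pics/tc.png",a)
E
```

```text
(no output)
```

View pics/tc.png

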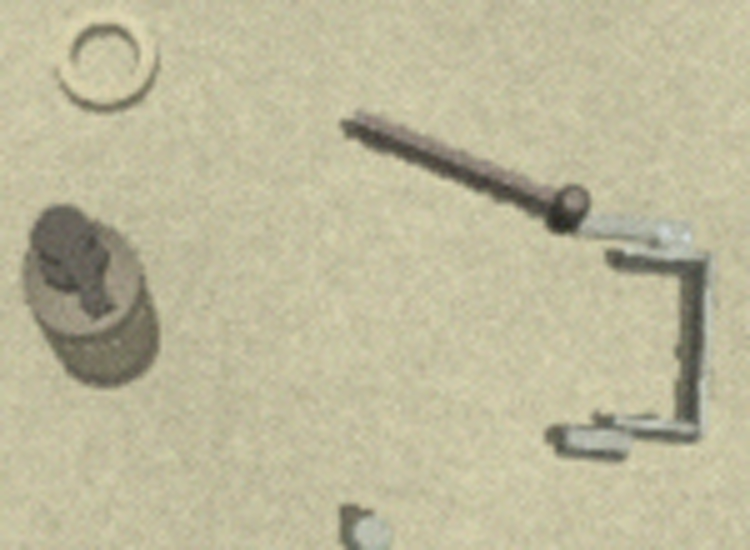

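Run:
```python
import pickle,cv2,numpy as np
from h import *
d=pickle.load(open("s0.pkl","rb"));T=d["top"];S=d["scene"]
def tc(u,v,z): return ray(T,(u+.5)/5-.5+215,(v+.5)/5-.5+115,z)
def sc(u,v,z): return ray(S,(u+.5)*.64-.5,(v+.5)*.64-.5,z)
P={"backTop+y":tc(712,256,.035),"back-y":tc(700,438,.035),"block":tc(593,441,.035),"hinge":tc(573,197,.046),"tip":tc(357,117,.04),
"vial":tc(372,533,.051),"tape":tc(107,60,.02),"base":tc(107,328,0),"bottom-front":tc(108,386,0),
"shoulder":tc(85,278,.138)}
for k,v in P.items():print(k,v.round(4))
print("scene bottle low edge",sc(457,354,0).round(4),"hinge",sc(310,391,.046).round(4),"vial",sc(356,319,0).round(4))
E=P["backTop+y"]-P["back-y"];print(np.linalg.norm(E))
yd=E/np.linalg.norm(E);xd=np.array([yd[1],-yd[0],0]);print("xd",xd,np.degrees(np.arctan2(xd[1],xd[0])))
H=P["hinge"];O=H+.046*xd-.07*yd
m=(P["backTop+y"]+P["back-y"])/2-.036*xd
print("O from hinge",O.round(4),"from wall",m.round(4))
for k,v in P.items():
    w=v-m;print(k,"local",(w@xd).round(4),(w@yd).round(4))
```

```text
backTop+y [ 0.6238 -0.2248  0.035 ]
back-y [ 0.5223 -0.2139  0.035 ]
block [ 0.5208 -0.1564  0.035 ]
hinge [ 0.6546 -0.1481  0.046 ]
tip [ 0.7037 -0.0306  0.04  ]
vial [ 0.4689 -0.0359  0.051 ]
tape [0.7466 0.1121 0.02  ]
base [0.5927 0.1117 0.    ]
bottom-front [0.5588 0.1106 0.    ]
shoulder [0.5861 0.1092 0.138 ]
scene bottle low edge [0.6077 0.1039 0.    ] hinge [ 0.6562 -0.1479  0.046 ] vial [ 0.4743 -0.0415  0.    ]
0.10204967256396029
xd [-0.10705916 -0.99425265  0.        ] -96.14581658696721
O from hinge [ 0.5801 -0.1863  0.046 ] from wall [ 0.5769 -0.1836  0.035 ]
backTop+y local 0.036 0.051
back-y local 0.036 -0.051
block local -0.0209 -0.0587
hinge local -0.0436 0.0735
tip local -0.1657 0.1097
vial local -0.1353 -0.1232
tape local -0.3121 0.137
base local -0.2952 -0.016
bottom-front local -0.2905 -0.0495
shoulder local -0.2921 -0.0223
```

Measurements agree: the wall length comes out at exactly 102 mm, and the hinge and wall origins match within 4 mm. The dock is at about (0.578, −0.185) heading −96°, the bottle at about (0.589, 0.111), and the keeper at about 1.86 rad. Next I check reach for a tilted tool.

```bash
cat >> h.py <<'E'
from scipy.spatial.transform import Rotation as Ro
O=np.array([.578,-.1845,0]);xd=np.array([-.107,-.9943,0]);xd/=np.linalg.norm(xd);yd=np.array([-xd[1],xd[0],0])
B=np.array([.589,.110,0])
def W(x,y,z=0): return O+x*xd+y*yd+np.array([0,0,z])
def ori(tilt,h,sgn=1):
    h=np.array(h)/np.linalg.norm(h);z=np.sin(tilt)*h-np.cos(tilt)*np.array([0,0,1.])
    y=sgn*np.cross([0,0,1.],h);x=np.cross(y,z);return Ro.from_matrix(np.c_[x,y,z]).as_rotvec()
def tcp(tip,o,over=.025): return np.array(tip)-over*Ro.from_rotvec(o).as_matrix()[:,2]
E
python3 - <<'E'
from cell import bot
from h import *
h=O-B
for t in(30,40,45,50):
  for s in(1,-1):
    o=ori(np.radians(t),h,s)
    r=[bot.inverse_kinematics(tcp(p,o),o) for p in (W(-.36,-.02,.3),W(-.36,-.02,.013),W(-.2,-.01,.013),W(-.03,0,.013))]
    print(t,s,[None if q is None else np.round(q,2).tolist() for q in r])
    o=ori(np.radians(t),xd,s)
    r=[bot.inverse_kinematics(tcp(p,o),o) for p in (W(-.2,.14,.2),W(-.15,.14,.02),W(-.15,-.01,.02),W(-.06,-.045,.02))]
    print("  close",[q is not None for q in r])
E
```

```text
30 1 [[-0.36, 0.72, -0.53, 0.83, 0.75, 2.02, -0.67], [-0.1, 1.05, -0.97, 1.24, 1.08, 1.73, -1.12], [0.15, 0.88, -0.87, 1.51, 1.04, 1.53, -1.0], [0.3, 0.71, -0.59, 1.65, 0.95, 1.24, -0.74]]
  close [True, True, True, True]
30 -1 [[-0.36, 0.72, -0.53, 0.83, 0.75, 2.02, 2.47], [-0.07, 1.1, -1.08, 1.24, 1.16, 1.8, 1.99], [0.24, 0.99, -1.08, 1.51, 1.18, 1.66, 2.08], [0.56, 0.93, -1.08, 1.64, 1.25, 1.53, 2.26]]
  close [True, True, True, True]
40 1 [[-0.65, 0.76, 0.01, 0.78, 0.58, 2.01, -0.53], [-0.24, 1.11, -0.87, 1.13, 1.12, 1.86, -1.11], [0.05, 0.98, -0.88, 1.45, 1.15, 1.7, -1.08], [0.22, 0.8, -0.63, 1.64, 1.11, 1.4, -0.9]]
  close [True, True, True, True]
40 -1 [[-0.65, 0.76, 0.01, 0.78, 0.58, 2.01, 2.61], [-0.18, 1.2, -1.08, 1.13, 1.28, 1.97, 1.98], [0.14, 1.09, -1.08, 1.45, 1.29, 1.84, 2.01], [0.46, 1.01, -1.08, 1.63, 1.38, 1.71, 2.15]]
  close [True, True, True, True]
45 1 [[-0.74, 0.81, 0.2, 0.76, 0.54, 2.02, -0.48], [-0.3, 1.15, -0.83, 1.07, 1.15, 1.92, -1.11], [0.0, 1.03, -0.87, 1.42, 1.2, 1.79, -1.11], [0.2, 0.86, -0.67, 1.63, 1.19, 1.5, -0.97]]
  close [True, True, True, True]
45 -1 [[-0.74, 0.81, 0.2, 0.76, 0.54, 2.02, 2.66], [-0.28, 1.18, -0.9, 1.07, 1.2, 1.96, 2.02], [0.09, 1.14, -1.08, 1.41, 1.35, 1.93, 1.99], [0.41, 1.07, -1.08, 1.62, 1.44, 1.8, 2.1]]
  close [True, True, True, True]
50 1 [[-0.83, 0.87, 0.38, 0.74, 0.49, 2.03, -0.42], [-0.36, 1.2, -0.79, 1.01, 1.18, 1.99, -1.09], [-0.06, 1.07, -0.83, 1.38, 1.23, 1.85, -1.13], [0.15, 0.91, -0.66, 1.61, 1.24, 1.58, -1.02]]
  close [True, True, True, True]
50 -1 [[-0.83, 0.87, 0.38, 0.74, 0.49, 2.03, 2.72], [-0.39, 1.17, -0.72, 1.01, 1.12, 1.95, 2.06], [0.04, 1.2, -1.08, 1.38, 1.4, 2.02, 1.97], [0.37, 1.12, -1.08, 1.61, 1.5, 1.89, 2.06]]
  close [True, True, True, True]
```

Run:
```python
from cell import bot
from h import *
import cv2
o=ori(np.radians(42),O-B)
p=bot.get_tcp_pos();bot.move_straight([p[0],p[1],.4],.25)
bot.grip(.03)
bot.goto([.38,.0,.42],ori(np.radians(5),xd))
print(bot.get_tcp_pos())
bot.goto(tcp(W(-.375,-.02,.28),o),o)
print(bot.get_tcp_pos(),bot.get_time_s())
g=bot.move_straight(tcp(W(-.375,-.02,.05),o),.12,guard=6)
print(g,bot.get_time_s(),bot.get_tcp_pos(),bot.get_gripper_width())
g=bot.move_straight(tcp(W(-.375,-.02,.014),o),.03,guard=4)
print(g,bot.get_time_s(),bot.get_tcp_pos(),tcp(W(-.375,-.02,.014),o),bot.get_contact_force())
s=bot.snapshot("scene")
cv2.imwrite("pics/s1.png",cv2.convertScaleAbs(cv2.resize(s["image"][110:270,190:400,::-1],None,fx=3.6,fy=3.6,interpolation=cv2.INTER_CUBIC),alpha=1.3))
```

```text
[ 0.38028743 -0.0016262   0.41983612]
[0.59996076 0.20444699 0.30021099] 4.95
False 7.0167 [0.59924787 0.20740737 0.06928319] 0.02968064534107622
False 8.3667 [0.59904158 0.20731325 0.03289123] [0.59886256 0.20720383 0.03257862] [0.04715793 0.14599592 0.06822387]
```

View pics/s1.png

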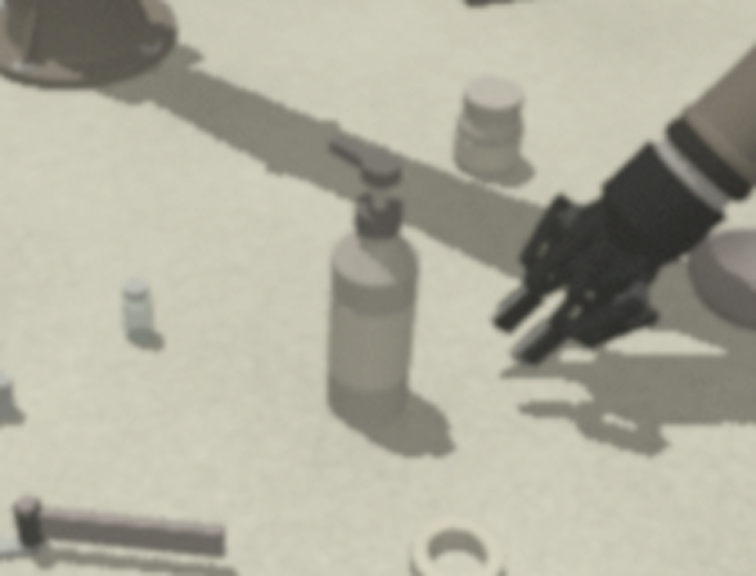

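The tool sits behind the bottle, tips at crop (500,322) and (528,358), and the shadow gap suggests they are still 10–20 mm above the table. I touch down with a guard, back off, and push.

Run:
```python
from cell import bot
from h import *
import cv2
o=ori(np.radians(42),O-B)
p=bot.get_tcp_pos();g=bot.move_straight(p-[0,0,.02],.02,guard=3)
q=bot.get_tcp_pos();print(g,q,bot.get_contact_force())
z=max(q[2]+.004,.0) if g else q[2]
# line: keep tool on line through bottle toward dock
bot.move_straight([*tcp(W(-.375,-.02,0),o)[:2],z],.05)
f=np.array
end=tcp(W(-.10,-.003,0),o);end[2]=z   # tips at local x=-.10
start=bot.get_tcp_pos()
g=bot.move_straight(end,.055,guard=15)
print(g,bot.get_tcp_pos(),end,bot.get_contact_force(),bot.get_time_s())
for n in("top","scene"):
    s=bot.snapshot(n)
    c=s["image"][115:225,215:365] if n=="top" else s["image"][130:270,150:330]
    cv2.imwrite(f"pics/{n}2.png",cv2.convertScaleAbs(cv2.resize(c[:,:,::-1],(560,410),interpolation=cv2.INTER_CUBIC),alpha=1.5))
a,b=cv2.imread("pics/top2.png"),cv2.imread("pics/scene2.png")
cv2.imwrite("pics/m2.png",cv2.resize(np.vstack([a,b]),None,fx=.73,fy=.73,interpolation=cv2.INTER_AREA))
```

```text
False [0.59913315 0.20737545 0.01305883] [ 0.07302521  0.66775417 -0.85460751]
False [ 0.58637204 -0.06792544  0.01304934] [ 0.58634118 -0.06803646  0.01305883] [-0.0439375   2.46742488 -0.30221368] 14.9583
```

View pics/m2.png

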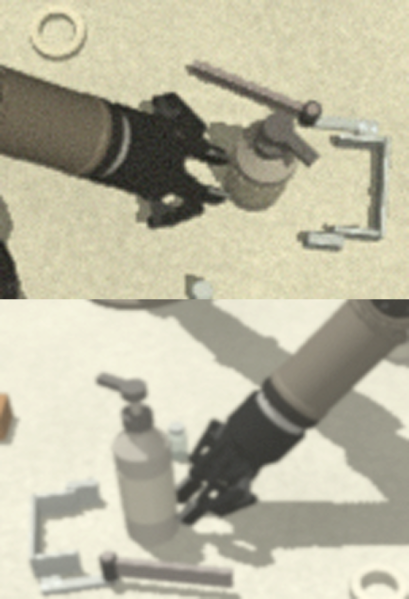

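Bottle is upright, cradled by both tips, and in line with the mouth (top panel, bottle base around (255,185)). I push on to the back wall with a guard.

Run:
```python
from cell import bot
from h import *
import cv2
o=ori(np.radians(42),O-B)
p=bot.get_tcp_pos();end=tcp(W(-.005,0,0),o);end[2]=p[2]
g=bot.move_straight(end,.03,guard=7)
print(g,bot.get_tcp_pos(),bot.get_contact_force(),bot.get_time_s())
c=bot.get_tcp_pos()+.025*Ro.from_rotvec(o).as_matrix()[:,2]-O
print("tip local",c@xd,c@yd)
for n in("top","scene"):
    s=bot.snapshot(n)
    c=s["image"][115:225,215:365] if n=="top" else s["image"][130:270,150:330]
    cv2.imwrite(f"pics/{n}3.png",cv2.convertScaleAbs(cv2.resize(c[:,:,::-1],(560,410),interpolation=cv2.INTER_CUBIC),alpha=1.5))
a,b=cv2.imread("pics/top3.png"),cv2.imread("pics/scene3.png")
cv2.imwrite("pics/m3.png",cv2.resize(np.vstack([a,b]),None,fx=.73,fy=.73,interpolation=cv2.INTER_AREA))
```

```text
False [ 0.57920738 -0.16274702  0.01301276] [ 0.90533925  2.69767118 -0.11668691] 18.375
tip local -0.005069840215563348 4.077429727606589e-05
```

View pics/m3.png

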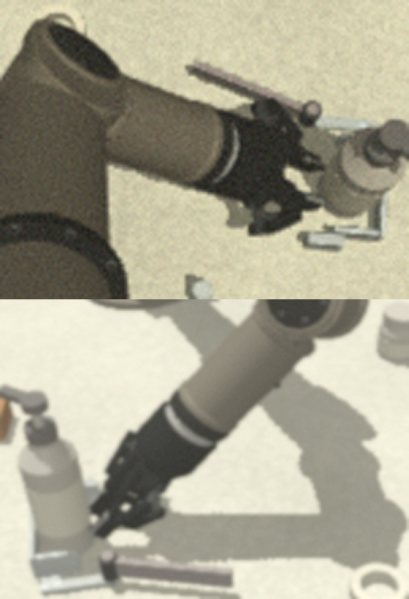

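Nearly home, with no wall contact yet (force unchanged at 2.7 N). Continuing slowly with a guard.

Run:
```python
from cell import bot
from h import *
import cv2
o=ori(np.radians(42),O-B)
p=bot.get_tcp_pos()
g=bot.move_straight(p+.035*xd,.02,guard=6)
q=bot.get_tcp_pos();print(g,(q-p)@xd,bot.get_contact_force(),bot.get_time_s())
c=q+.025*Ro.from_rotvec(o).as_matrix()[:,2]-O
print("tip local",c@xd,c@yd)
bot.sleep(.3);print(bot.get_contact_force())
for n in("top","scene"):
    s=bot.snapshot(n)
    c=s["image"][115:225,215:365] if n=="top" else s["image"][130:270,150:330]
    cv2.imwrite(f"pics/{n}4.png",cv2.convertScaleAbs(cv2.resize(c[:,:,::-1],(560,410),interpolation=cv2.INTER_CUBIC),alpha=1.5))
a,b=cv2.imread("pics/top4.png"),cv2.imread("pics/scene4.png")
cv2.imwrite("pics/m4.png",cv2.resize(np.vstack([a,b]),None,fx=.73,fy=.73,interpolation=cv2.INTER_AREA))
```

```text
True 0.00038601692835020025 [-0.60364789 -0.46210715  0.30857677] 18.9667
tip local -0.004697898187212599 1.2708364697919289e-05
[ 0.43409739 -0.0122889   0.45830909]
```

View pics/m4.png

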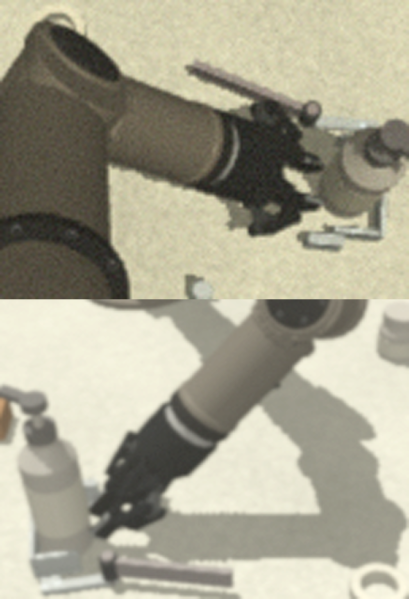

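Run:
```python
from cell import bot
from h import *
import cv2
for k in range(2):
    p=bot.get_tcp_pos()
    g=bot.move_straight(p+.02*xd,.012,guard=8)
    q=bot.get_tcp_pos();print(g,(q-p)@xd,bot.get_contact_force(),bot.get_ft_torque(),bot.get_time_s())
    if not g: break
s=bot.snapshot("top")
c=s["image"][130:210,270:370]
cv2.imwrite("pics/t5.png",cv2.convertScaleAbs(cv2.resize(c[:,:,::-1],None,fx=7,fy=7,interpolation=cv2.INTER_CUBIC),alpha=1.6))
```

```text
True 0.0011728454470474568 [ 0.57902235 -0.46722185  0.40818375] [ 0.71374173 -0.01504605 -0.00776344] 20.0583
True -4.6627721861995816e-05 [-0.02597193 -0.0779418   0.16221034] [ 0.7340006  -0.00574787  0.01230844] 20.6583
```

View pics/t5.png

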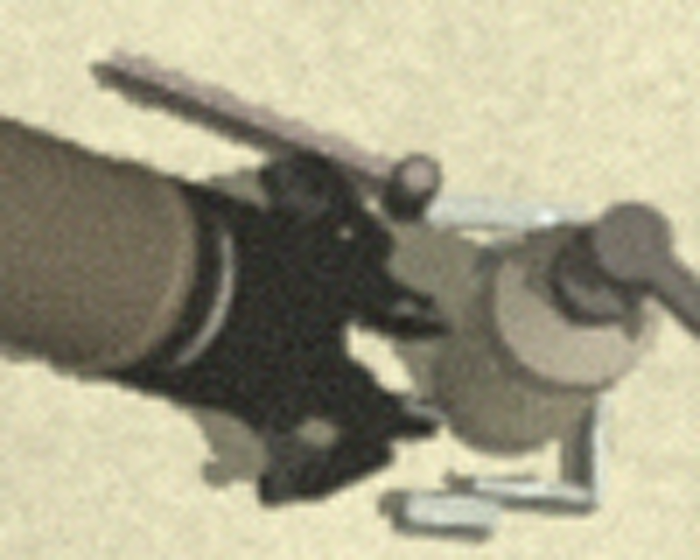

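Run:
```python
import pickle
from h import *
T=pickle.load(open("s0.pkl","rb"))["top"]
for n,u,v,z in(("shoulder",577,308,.138),("base",515,374,0),("tipL",438,325,.02),("tipR",435,425,.02),("hinge",414,178,.046)):
    X=ray(T,(u+.5)/7-.5+270,(v+.5)/7-.5+130,z)-O;print(n,X@xd,X@yd)
```

```text
shoulder 0.0025080840533434428 -0.0016525297322103525
base 0.00713722708160386 0.0061493613567455
tipL -0.028010029031672615 0.018053793671436794
tipR -0.02613880829204938 -0.02254930303009708
hinge -0.04549229045289303 0.06932671529796933
```

Home: the shoulder gives local (0.0025, −0.002) and the tips stand at x ≈ −27 mm, as expected for wall contact. Now I back out, shut the fingers, and move to the outer side of the keeper.

```bash
cat >> h.py <<'E'
oc=ori(np.radians(30),xd)
def arc(a,r=.115,off=.019,z=.02):
    return W(-.046-r*np.sin(a)-off*np.cos(a),.07-r*np.cos(a)+off*np.sin(a),z)
E
python3 - <<'E'
from cell import bot
from h import *
import cv2
p=bot.get_tcp_pos()
bot.move_straight(p-.09*xd,.1)
bot.move_straight(p-.09*xd+[0,0,.16],.15)
bot.grip(0)
s0=tcp(arc(1.86,.105,.055),oc)
bot.goto(s0+[0,0,.13],oc)
g=bot.move_straight(s0+[0,0,.03],.12,guard=6)
g2=bot.move_straight(s0,.03,guard=4)
print(g,g2,bot.get_tcp_pos()-s0,bot.get_contact_force(),bot.get_gripper_width(),bot.get_time_s())
im=[]
for n in("top","scene"):
    s=bot.snapshot(n)
    c=s["image"][105:215,205:375] if n=="top" else s["image"][130:270,130:310]
    im.append(cv2.convertScaleAbs(cv2.resize(c[:,:,::-1],(430,300),interpolation=cv2.INTER_CUBIC),alpha=1.5))
cv2.imwrite("pics/m6.png",np.vstack(im))
E
```

```text
False False [ 2.53587163e-04 -3.48326962e-05  3.69835901e-04] [ 0.60148712 -0.34074051  0.8944044 ] 0.00010315740625724745 26.175
```

View pics/m6.png

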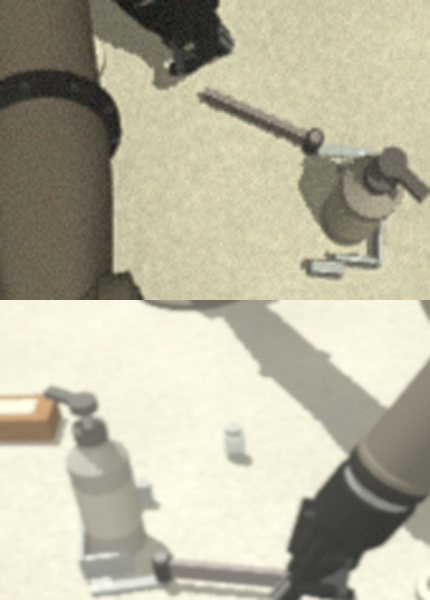

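The fingers are beside the outer face near the arm's free end and the bottle still stands home. Lowering slightly, then swinging the arm shut.

Run:
```python
from cell import bot
from h import *
import cv2
p=bot.get_tcp_pos();g=bot.move_straight(p-[0,0,.008],.03,guard=3);q=bot.get_tcp_pos()
print(g,q-p); zt=.02+(q-p)[2]+(.002 if g else 0)
for a in np.arange(1.9,.15,-.25):
    r=.105+.01*min(1,(1.9-a)/.5)
    g=bot.move_straight(tcp(arc(a,r,.019,zt),oc),.08,guard=10)
    print(round(a,2),g,bot.get_contact_force().round(2),round(bot.get_time_s(),1))
    if g: break
else:
    g=bot.move_straight(tcp(arc(-.12,.115,.019,zt),oc),.03,guard=8)
    c=bot.get_tcp_pos()-tcp(O,oc);print("end",g,c@xd,c@yd,bot.get_contact_force(),bot.get_time_s())
im=[]
for n in("top","scene"):
    s=bot.snapshot(n)
    c=s["image"][105:215,205:375] if n=="top" else s["image"][130:270,130:310]
    im.append(cv2.convertScaleAbs(cv2.resize(c[:,:,::-1],(430,300),interpolation=cv2.INTER_CUBIC),alpha=1.5))
cv2.imwrite("pics/m7.png",np.vstack(im))
```

```text
False [-3.54280883e-04 -1.50490961e-05 -8.60856648e-03]
1.9 False [-1.22 -0.27  0.67] 27.2
1.65 False [ 0.5   1.17 -1.09] 27.7
1.4 False [ 0.06 -0.49 -0.26] 28.3
1.15 False [ 0.87 -0.34  0.39] 28.8
0.9 False [ 0.35  0.65 -0.04] 29.3
0.65 False [ 0.01 -0.21  0.68] 29.8
0.4 False [ 0.42  0.27 -0.13] 30.3
end False -0.051303331482156 -0.04634922331592924 [ 0.22191406 -0.03964207  1.47049422] 32.475
```

View pics/m7.png

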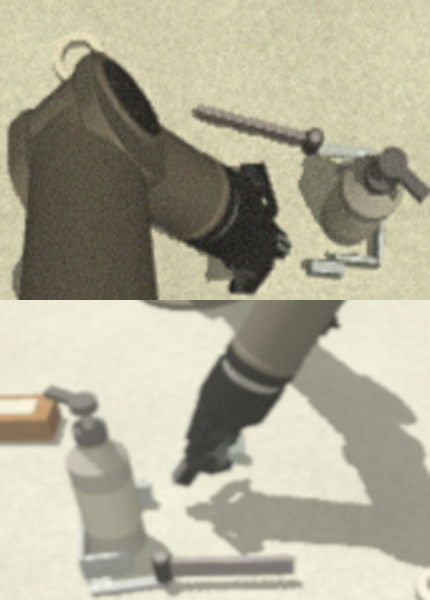

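The fingers rode above the arm: it is still open at about 1.7 rad, so the true fingertips are about 25 mm higher than nominal. I go back, find the table by touch, and repeat lower.

Run:
```python
from cell import bot
from h import *
import json
p=bot.get_tcp_pos()
bot.move_straight(p-.03*xd+[0,0,.09],.15)
s0=tcp(arc(1.72,.105,.06),oc)
bot.goto(s0+[0,0,.09],oc)
bot.move_straight(s0-[0,0,.008],.12,guard=6)
g=bot.move_straight(s0-[0,0,.045],.02,guard=3)
q=bot.get_tcp_pos();print(g,q,(q-s0)[2],bot.get_contact_force(),bot.get_time_s())
# real overhang: TCP z above table minus lower edge of tilted end face
print("implied overhang",(q[2]-.0055)/np.cos(np.radians(30)))
```

```text
False [ 0.73863553 -0.04748236 -0.00316334] -0.044813977926274125 [-0.49587981  0.8209823   0.37941804] 37.1417
implied overhang -0.010003566631885482
```

Run:
```python
from cell import bot
from h import *
import cv2
print(Ro.from_rotvec(bot.get_ee_rot()).as_matrix().round(3),Ro.from_rotvec(oc).as_matrix().round(3),bot.get_tcp_pos(),bot.get_contact_force(),bot.finger_overhang)
S=bot.snapshot("scene");p=bot.get_tcp_pos()
z=Ro.from_rotvec(oc).as_matrix()[:,2]
c=S["image"][190:290,190:320,::-1]
c=cv2.convertScaleAbs(cv2.resize(c,None,fx=6,fy=6,interpolation=cv2.INTER_CUBIC),alpha=1.5)
for k,col in((-.05,(255,0,0)),(0,(0,0,255)),(.025,(0,255,0))):
    u,v=proj(S,p+k*z);cv2.circle(c,(int((u-190+.5)*6),int((v-190+.5)*6)),4,col,-1);print(k,u,v)
cv2.imwrite("pics/s8.png",c)
```

```text
[[ 0.093  0.994 -0.053]
 [ 0.861 -0.107 -0.497]
 [-0.5    0.    -0.866]] [[ 0.093  0.994 -0.053]
 [ 0.861 -0.107 -0.497]
 [-0.5   -0.    -0.866]] [ 0.73863553 -0.04748236 -0.00316334] [-0.49587981  0.8209823   0.37941804] 0.025
-0.05 260.1523369944882 267.830054924368
0 249.64985951782998 280.9528793912783
0.025 244.63245098430843 287.2221212544973
```

View pics/s8.png

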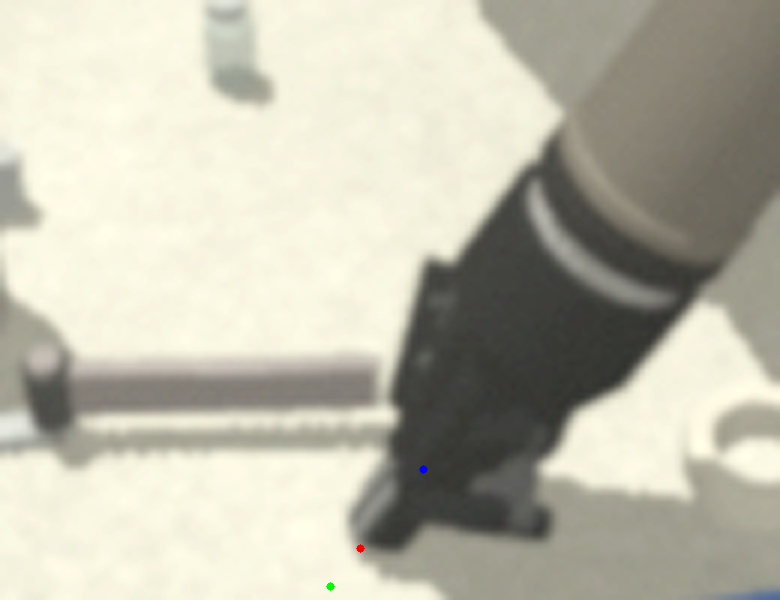

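The fingertips end at the TCP point (red dot), not 25 mm past it, so I correct the overhang to about −10 mm and swing again at the right height.

Run:
```python
from cell import bot
from h import *
import cv2
ov=-.010;zt=.016
p=bot.get_tcp_pos();bot.move_straight([p[0],p[1],.0077],.05)
for a in np.arange(1.9,.1,-.25):
    r=.105+.01*min(1,(1.9-a)/.5)
    g=bot.move_straight(tcp(arc(a,r,.019,zt),oc,ov),.08,guard=10)
    print(round(a,2),g,bot.get_contact_force().round(2),round(bot.get_time_s(),1))
    if g: break
else:
    g=bot.move_straight(tcp(arc(0,.115,.004,zt),oc,ov),.03,guard=6)
    c=bot.get_tcp_pos()-tcp(O,oc,ov);print("end",g,c@xd,c@yd,bot.get_contact_force(),bot.get_time_s())
T=bot.snapshot("top")["image"];S=bot.snapshot("scene")["image"]
np.savez("s9.npz",T=T,S=S)
D=T[:,:,:].astype(int).sum(2)
# is the arm still where it was open? mean brightness along old line hinge->open tip
import pickle
t=pickle.load(open("s0.pkl","rb"))["top"]
H=W(-.046,.07)
for im in(T,):
  for a in(1.86,1.72,1.4,1.,.6,.3,.1,0):
    v=[]
    for r in(.05,.07,.09):
        u,w=proj(t,W(-.046-r*np.sin(a),.07-r*np.cos(a),.04));v.append(int(im[int(round(w)),int(round(u))].sum()))
    print(a,v)
```

```text
1.9 False [ 0.71 -0.51 -0.38] 38.1
1.65 False [ 0.17 -0.73  0.57] 38.6
1.4 False [-0.37 -1.37 -0.1 ] 39.1
1.15 False [ 0.83 -0.22  0.13] 39.6
0.9 False [0.81 0.71 0.24] 40.2
0.65 False [-0.37  0.01  0.29] 40.7
0.4 False [-0.56  0.27  0.31] 41.2
0.15 False [-0.16  0.72  0.69] 41.7
end True -0.05434321114959851 -0.04447725514514403 [-0.05323515  0.81115786 -0.38745447] 42.625
1.86 [401, 395, 392]
1.72 [407, 397, 400]
1.4 [397, 397, 416]
1.0 [382, 367, 165]
0.6 [383, 133, 85]
0.3 [396, 380, 81]
0.1 [175, 204, 229]
0 [275, 225, 283]
```

The arm moved and the guard tripped at the stop. Backing off and checking.

Run:
```python
from cell import bot
from h import *
import cv2
p=bot.get_tcp_pos()
bot.move_straight(p-.06*xd,.1)
bot.move_straight(p-.06*xd+[0,0,.2],.2)
bot.goto([.38,.05,.42],ori(np.radians(5),xd))
print(bot.get_time_s(),bot.get_contact_force())
im=[]
for n in("top","scene"):
    s=bot.snapshot(n)
    if n=="top":
        c=s["image"][130:220,260:370]
        np.save("t10.npy",s["image"])
    else: c=s["image"][130:300,20:400]
    im.append(cv2.convertScaleAbs(cv2.resize(c[:,:,::-1],(400,560) if n=="top0" else ((440,360) if n=="top" else (440,197)),interpolation=cv2.INTER_CUBIC),alpha=1.5))
cv2.imwrite("pics/m10.png",np.vstack(im))
```

```text
45.7583 [ 0.037647   -0.06191245 -0.39961114]
```

View pics/m10.png

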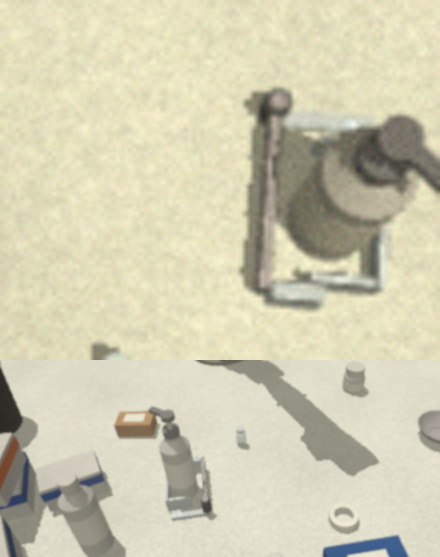

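Run:
```python
import pickle
from h import *
from cell import bot
T=pickle.load(open("s0.pkl","rb"))["top"]
f=lambda u,v,z:(lambda X:np.array([X@xd,X@yd]))(ray(T,(u+.5)/4-.5+260,(v+.5)/4-.5+130,z)-O)
h=f(278,101,.046);t=f(265,285,.04);d=t-h;print(h,t,"a=",np.arctan2(-d[0],-d[1]),np.linalg.norm(d))
print("shoulder",f(366,179,.138),"base",f(330,213,0))
h2=np.array([-.046,.07]);d=t-h2;print("a with nominal hinge",np.arctan2(-d[0],-d[1]))
bot.job_done()
```

```text
[-0.04440671  0.06979406] [-0.04243217 -0.05761783] a= -0.015496043357261442 0.12742718914198273
shoulder [ 0.00052746 -0.00389181] base [0.00427154 0.00621546]
a with nominal hinge -0.02794984354806316
the job is handed in; nothing more can be done
```

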